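# Seat the keyed flange of a label winder

### The arm

A 6-joint arm with a two-finger parallel gripper is mounted at the origin on the work surface; the furniture and walls round the work are solid. World frame = base frame: x ahead of the robot, y to its left, z up, the work surface at z = 0. Lengths are in m, angles in rad, forces in N, time in s.
With the tool pointing down it reaches from about 0.35 to 0.975 m from the base axis. Payload 4.9 kg.
Tool frame: the origin (TCP) lies on the centre line of the jaws, within the pads' length; the fingertips stand ctrl.tcp_to_tips ahead of it and the grasp point (between the pads) lies 3 mm ahead of it (ctrl.tcp_to_tips is the distance from the TCP to the fingertips, in m); z points along the fingers, y is the direction in which the jaws open and shut (so a half turn about z gives the same grasp; the last joint's range is limited). The gripper opens to 85 mm and grips with 20 to 120 N. Pads are 22 mm wide; open, the fingers measure 114 mm over their backs; the gripper's body (76 mm by 85 mm) begins 54 mm behind the grasp point. The pads swing forward as they close: fully open they stand 13 mm farther back than shut.
Start: joints at [1.221, 0.053, 1.613, -0, 1.476, -0.119], TCP at [0.143, 0.608, 0.215] pointing down, gripper open.
Joint ranges: [-3.01, 3.01], [-1.01, 2.22], [0.06, 2.58], [-1.02, 4.17], [0.09, 2.62], [-3.14, 3.14]. Speed limits (rad/s): [2.57, 2.57, 3.14, 3.14, 3.14, 3.14].

### API

Orientations are given as a rotation vector (axis times angle).
In Python, from station import ctrl, vision gives the robot as it stands.
- The arm moves only by the tool jog_arm, never from a script. Its argument "deltas" is a list of rows, each a list of 7 numbers: the turn, a rotation vector about the tool's x, y, z in rad, then the shift along the tool's x, y, z in cm, then the opening, from 0 (shut) to 1 (fully open). A call has 1 to 12 rows; each row shifts and turns the commanded pose from where the row before left it, along the tool's axes as they then stand; what a row does not reach is not made up. A row lasts 1/12 s, in which the tool goes at most 41.7 mm and 7.16 degrees, less where a joint would pass 70% of its speed; a pose out of reach is approached as far as the arm can. A call with a gripper value outside its range is refused whole. The fingers move at their own pace and stop on an object; "grip_force" is the grip in N (left out, the last holds). Time passes only in rows, so rows that do not move let the fingers close. It gives the time, the measured TCP pose, the force and the opening at its end, in the units of the state.
- ctrl.get_obs(): the state, without advancing time (a new reading comes with each control period).
- vision.get_image(name): name is "side" or "top"; returns (picture, depth): 400x640x3 uint8, red, green, blue; 400x640 float32, m along the optical axis (not along the pixel's ray), 0 where there is no reading.
- vision.calibration(name): a dict with "fx", "fy", "cx", "cy" (pixels), "dist" ([k1, k2, p1, p2, k3] as OpenCV has them; the pictures are not rectified), "rvec" (rotation vector, rad) and "tvec" (3), from world to camera coordinates, as OpenCV has them. Camera axes: x right, y down, z forward; pixel columns grow to the right and rows downward; lengths in m; the calibration is good to about 2 mm. A picture is of the moment at which its call begins. calibration takes no time and is no camera call.
- ctrl.finish_job(): hands the job in, once; it reports no verdict.
The state is a dict: "t": time; "q": joint angles; "dq": joint speeds; "effort": joint torques, N m; "tool_pos": TCP position; "tool_rot": TCP orientation; "contact_force": force on the tool from outside, world axes, zero at the start; "wrist_torque": the same for the moment, N m; "opening": finger opening in m.
Only numpy, scipy, OpenCV 4.12 (cv2) and the standard library are available. Lean on these libraries where they do the work, as an engineer would, in place of code of your own. Each camera call takes 0.05 s, during which the arm holds its last target. There are 200 camera calls.

### The job

Make the label winder ready for a roll: with your fingertips, push the lug round so that the grey flange turns until the notch in its rim stands over the brass key on the base, then press the flange down until it is fully seated over the key. Only push and press the flange, never lift it, and leave the label rolls and the stapler where they are.

Things in the scene. Friction and masses are not known exactly. Their poses are not given: they have to be found in the camera images.
- winder: Fixed base of the label winder: a round black plate 156 mm across, 12 mm thick, on the worktop. Origin: centre of its underside, on the vertical spindle axis; z up. Towards its -x stands a brass key: a radial tongue 10 mm wide with a rounded crest, 46 to 76 mm from the axis, crest 30 mm above the worktop; it sticks out 16 mm beyond the flange's rim and shows from above.
- flange_turn (a joint): Turn of the flange about the spindle (rad, positive anticlockwise seen from above, stops at -3.8 and 3.8). 0: notch diametrically opposite the key; +3.14 or -3.14: notch over the key. It starts anywhere from -2.4 to 2.4, turns with light friction (under 1 N at the lug) and stays where it is left.
- flange_press (a joint): How far the flange has been pressed down the spindle (m): 0 raised, as it starts; 0.010 fully seated on the base (stop). It takes about 7 N to press and stays where it is left; with the notch off the key the key stops it at 0.002 to 0.003. Negative: lifted.
- hub_top (a point): Centre of the flat top (30 mm across) of the flange's closed round hub, on the spindle axis; the place to press. The flange is a grey disc 120 mm across and 8 mm thick; its upper face is 40 mm above the worktop when raised, 30 mm when seated (flush with the key's crest); the hub's top is 12 mm above that face.
- lug_top (a point): Top centre of the flange's push lug: an upright white fin 47 mm from the axis, 18 mm long radially, 10 mm thick along the rim, standing 21 mm above the flange's upper face (top 61 mm above the worktop when raised). It stands diametrically opposite the notch.
- notch (a point): Centre of the notch in the flange's rim, at the level of the upper face, 56 mm from the axis. The notch is 16 mm wide, parallel-sided, open to the rim and 15 mm deep, so that the flange goes down when the notch is within about 3 mm of the key either way.
- key_top (a point): Point on the crest of the key 56 mm from the spindle axis, 30 mm above the worktop; the notch's centre must come over it.
- roll_big: Bystander: white label roll standing on end, 68 mm across, 50 mm tall; origin at the centre of its underside. Leave it alone.
- roll_small: Bystander: white label roll standing on end, 60 mm across, 40 mm tall; origin at the centre of its underside. Leave it alone.
- stapler: Bystander: red and black stapler, 36 x 146 x 50 mm, long along its y axis; origin at the centre of its underside. Leave it alone.

How it is judged:
By the outcome, as a careful person would: the job done as asked, in the order asked, and still so for the second after the job is handed in, with the robot touching nothing.
It also fails if it takes over 45 s, if anything falls off the work surface, if the arm or the gripper's body presses on something with over 40 N, if the wrist force passes 120 N, or if a joint passes its speed limit or range.

## Working session

There is one attempt and no reset: what is moved stays moved. The work goes in short steps, Python scripts to look and compute and a tool call to move; the robot and the scene stay as the last step left them, time stands still between calls to the robot, and variables do not carry over. Pictures are saved under pics/ and viewed, about 8 in all and at most 12, crops included, and the job is handed in when it is done.

Besides the shell and the picture viewer there is one more tool, called after "Request:" as a command line: name --pt "numbers of a row" for each row, then --argument value for the rest. jog_arm: Moves the arm, as the interface text tells. Its arguments: {"type":"object","properties":{"deltas":{"type":"array"},"grip_force":{"type":"number"}},"required":["deltas"]}

```bash
mkdir -p pics; python3 - <<'E'
from station import ctrl, vision
import cv2
print(ctrl.get_obs(), ctrl.tcp_to_tips)
for n in("top","side"):
    p,d=vision.get_image(n); cv2.imwrite(f"pics/{n}0.png",p[:,:,::-1]); print(n,vision.calibration(n))
E
```

```text
{'t': 0.0, 'q': array([ 1.22097161e+00,  5.33479445e-02,  1.61432986e+00, -1.34624285e-05,
        1.47599459e+00, -1.19012069e-01]), 'dq': array([-3.81985336e-04,  8.92415271e-04,  1.61335449e-05,  7.21305051e-04,
       -1.46013359e-03, -2.83905214e-04]), 'effort': array([ 9.37729892e-04, -3.93688059e+01, -3.70177889e+01,  6.85137775e-05,
        6.99604323e-03, -1.48270686e-05]), 'tool_pos': array([0.14275949, 0.60778767, 0.21354716]), 'tool_rot': array([-0.36169908, -3.12022674,  0.00318191]), 'contact_force': array([-0.12311972, -0.67118926,  0.86861235]), 'wrist_torque': array([-0.00699212, -0.00637872, -0.00734503]), 'opening': 0.08542125236056901} 0.022
top {'fx': 451.1179935745542, 'fy': 451.1179935745542, 'cx': 320.4820407594251, 'cy': 195.2723030341513, 'dist': array([0.0140428, 0.       , 0.       , 0.       , 0.       ]), 'rvec': array([ 2.11782029, -2.1379029 ,  0.19712056]), 'tvec': array([-0.06823823,  0.44725587,  1.04486982])}
side {'fx': 413.95587197714576, 'fy': 413.95587197714576, 'cx': 315.64866652835946, 'cy': 207.6866429192097, 'dist': array([-0.03593936,  0.        ,  0.        ,  0.        ,  0.        ]), 'rvec': array([ 0.0584116 ,  2.82277791, -1.34366108]), 'tvec': array([0.44134463, 0.06907147, 0.89247005])}
```

View pics/top0.png

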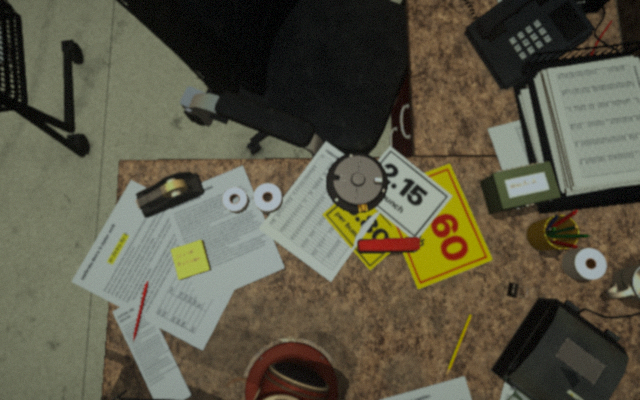

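View pics/side0.png

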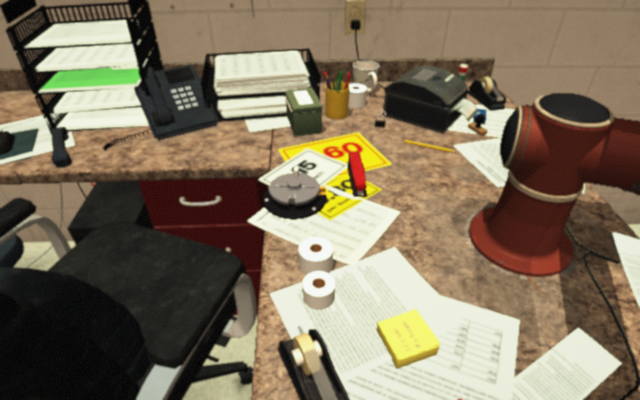

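```bash
cat > h.py <<'E'
from station import ctrl, vision
import cv2, numpy as np
def ray(n,uv):
    c=vision.calibration(n);K=np.array([[c['fx'],0,c['cx']],[0,c['fy'],c['cy']],[0,0,1]])
    R=cv2.Rodrigues(c['rvec'])[0]; p=cv2.undistortPoints(np.array([[uv]],float),K,c['dist'])[0,0]
    return -R.T@c['tvec'], R.T@np.array([p[0],p[1],1])
def onz(n,uv,z):
    o,d=ray(n,uv); return (o+d*(z-o[2])/d[2])[:2]
def proj(n,P):
    c=vision.calibration(n);K=np.array([[c['fx'],0,c['cx']],[0,c['fy'],c['cy']],[0,0,1]])
    return cv2.projectPoints(np.array(P,float).reshape(-1,3),c['rvec'],c['tvec'],K,c['dist'])[0][:,0]
def rect(n,img,c,half,z,s=600):
    "metric view of plane z: columns -y (left is +y), rows -x"
    g=np.linspace(half,-half,s); X,Y=np.meshgrid(c[0]+g,c[1]+g,indexing='ij')
    m=proj(n,np.stack([X,Y,0*X+z],-1)).reshape(s,s,2).astype(np.float32)
    return cv2.remap(img,m[...,0],m[...,1],cv2.INTER_CUBIC)
E
python3 - <<'E'
from h import *
a=cv2.imread("pics/top0.png"); b=cv2.imread("pics/side0.png")
c=onz("top",(357,180),.05); print(c, onz("side",(295,186),.05), onz("top",(363,208),.03), onz("top",(390,244),.05))
A=cv2.resize(a[140:260,300:430],None,fx=4,fy=4,interpolation=2)[:480]; B=cv2.resize(b[150:230,250:330],(480,480),interpolation=2)
B=np.clip(B*1.0,0,255).astype(np.uint8)
cv2.imwrite("pics/c1.png",cv2.convertScaleAbs(np.hstack([A[:, :440],B])[:, :],alpha=1.5)[:, :800] if 0 else cv2.resize(cv2.convertScaleAbs(np.hstack([A,B]),alpha=1.6),(800,384)))
E
```

```text
[ 0.4813698  -0.16045036] [ 0.48363628 -0.14909626] [ 0.41632612 -0.17502796] [ 0.32752312 -0.23390445]
```

View pics/c1.png

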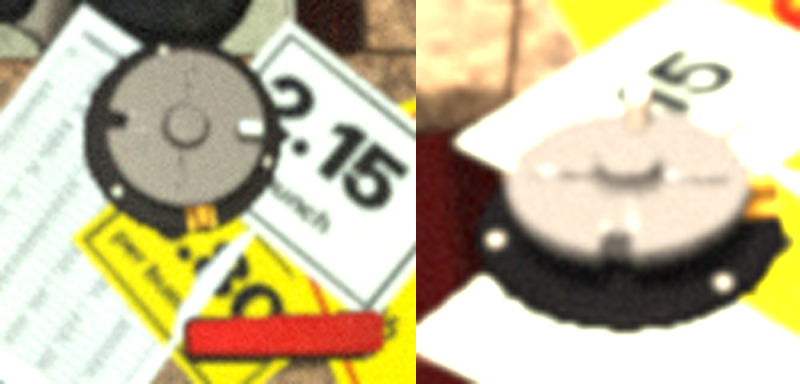

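```bash
cat > m.py <<'E'
from h import *
def measure(a,tag,px,c0=None):
    hsv=cv2.cvtColor(a,cv2.COLOR_BGR2HSV); x,y=px
    # disc: grey region on rectified plane
    c=onz("top",px,.04) if c0 is None else c0
    r=rect("top",a,c,.1,.04); cv2.imwrite(f"pics/{tag}.png",cv2.convertScaleAbs(r,alpha=1.7)); return c,r
E
python3 - <<'E'
from h import *
from m import *
a=cv2.imread("pics/top0.png")
c,r=measure(a,"r40",(357,180))
print(c)
px=lambda u,v:(c[0]+.1-v*.2/599,c[1]+.1-u*.2/599)
h=cv2.cvtColor(r,cv2.COLOR_BGR2HSV).astype(int)
g=((h[...,1]<60)&(h[...,2]>60)&(h[...,2]<135)).astype(np.uint8)
g=cv2.morphologyEx(g,cv2.MORPH_OPEN,np.ones((15,15)))
n,l,s,cc=cv2.connectedComponentsWithStats(g); i=l[300,300] or 1+np.argmax(s[1:,4])
m=(l==i).astype(np.uint8); k=max(cv2.findContours(m,0,1)[0],key=len)
hull=cv2.convexHull(k); (ex,ey),ax,_=cv2.fitEllipse(hull); print("flange",px(ex,ey),np.array(ax)*.2/599)
b=((h[...,0]>8)&(h[...,0]<22)&(h[...,1]>130)&(h[...,2]>40)).astype(np.uint8)
n,l,s,cc=cv2.connectedComponentsWithStats(b)
for i in range(1,n):
    if s[i,4]>150: print("brass",s[i],cc[i])
E
```

```text
[ 0.48354874 -0.16132422]
flange (np.float64(0.4859302701527207), np.float64(-0.16217052474662919)) [0.1213158  0.12209942]
brass [ 293  471   72   57 2283] [331.36574682 495.35523434]
```

View pics/r40.png

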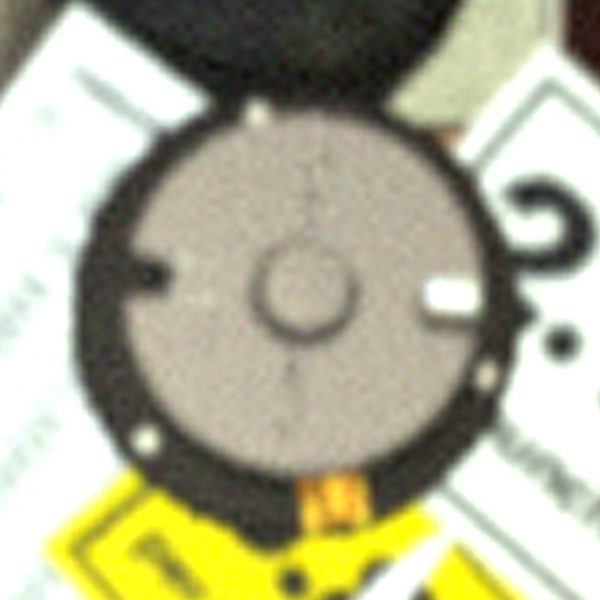

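```bash
python3 - <<'E'
from h import *
c0=np.array([0.48354874,-0.16132422]); C=np.array([.4859,-.1622])
def rz(u,v,z):
    P=[c0[0]+.1-v*.2/599,c0[1]+.1-u*.2/599,.04]; return onz("top",proj("top",P)[0],z)
for n,u,v,z in [("hub",303,288,.052),("notch",152,276,.04),("lug",452,295,.061),("key",333,498,.030)]:
    p=rz(u,v,z); d=p-C; print(n,p,np.hypot(*d),np.degrees(np.arctan2(d[1],d[0])))
o=ctrl.get_obs(); R=cv2.Rodrigues(o['tool_rot'])[0]; print(R.round(3))
w=np.array([.448,-.205,.2]); print("delta cm tool",(R.T@(w-o['tool_pos'])*100).round(2))
E
```

```text
hub [ 0.48473063 -0.16143108] 0.0013995277753778349 146.67294423101453
notch [ 0.49139515 -0.11207547] 0.05042484486406567 83.74364982410013
lug [ 0.48044595 -0.20940666] 0.04752068232049904 -96.59048725275646
key [ 0.41883032 -0.17348807] 0.06801295621122112 -170.4464498434771
[[-0.973  0.229 -0.001]
 [ 0.229  0.973 -0.002]
 [ 0.    -0.002 -1.   ]]
delta cm tool [-48.31 -72.14   1.49]
```

Request:
jog_arm --pt "0 0 0 -3.72 -0.93 0 0" --pt "0 0 0 -3.72 -0.93 0 0" --pt "0 0 0 -3.72 -0.93 0 0" --pt "0 0 0 -3.72 -0.93 0 0" --pt "0 0 0 -3.72 -0.93 0 0" --pt "0 0 0 -3.72 -0.93 0 0" --pt "0 0 0 -3.72 -0.93 0 0" --pt "0 0 0 -3.72 -0.93 0 0" --pt "0 0 0 -3.72 -0.93 0 0" --pt "0 0 0 -0.92 -3.98 0 0" --pt "0 0 0 -0.92 -3.98 0 0" --pt "0 0 0 -0.92 -3.98 0 0" --grip_force 20

```text
t: 1.1
tool_pos: [0.4493, 0.3259, 0.2133]
tool_rot: [-0.362, -3.119, 0.003]
contact_force: [-0.0, -0.5, 0.4]
opening: 0.0
```

Request:
jog_arm --pt "0 0 0 -0.92 -3.98 0 0" --pt "0 0 0 -0.92 -3.98 0 0" --pt "0 0 0 -0.92 -3.98 0 0" --pt "0 0 0 -0.92 -3.98 0 0" --pt "0 0 0 -0.92 -3.98 0 0" --pt "0 0 0 -0.92 -3.98 0 0" --pt "0 0 0 -0.92 -3.98 0 0" --pt "0 0 0 -0.92 -3.98 0 0" --pt "0 0 0 -0.92 -3.98 0 0" --pt "0 0 0 -0.92 -3.98 0 0" --pt "0 0 0 -0.92 -3.98 0 0" --pt "0 0 0 -0.92 -3.98 0 0"

```text
t: 2.1
tool_pos: [0.4468, -0.1643, 0.2145]
tool_rot: [0.362, 3.121, 0.0]
contact_force: [0.2, -0.4, 0.0]
opening: -0.0002
```

Request:
jog_arm --pt "0 0 0.12 0 0 0 0" --pt "0 0 0.12 0 0 0 0" --pt "0 0 0.12 0 0 0 0" --pt "0 0 0.12 0 0 0 0" --pt "0 0 0.12 0 0 0 0" --pt "0 0 0.12 0 0 0 0" --pt "0 0 0.12 0 0 0 0" --pt "0 0 0.12 0 0 0 0" --pt "0 0 0.12 0 0 0 0" --pt "0 0 0.12 0 0 0 0" --pt "0 0 0.12 0 0 0 0" --pt "0 0 0.12 0 0 0 0"

```text
t: 3.1
tool_pos: [0.4472, -0.1622, 0.2142]
tool_rot: [-2.335, -2.1, 0.001]
contact_force: [0.2, -1.0, -0.6]
opening: -0.0001
```

Request:
jog_arm --pt "0 0 0.12 0 0 0 0" --pt "0 0 0.12 0 0 0 0" --pt "0 0 0.12 0 0 0 0" --pt "0 0 0.12 0 0 0 0" --pt "0 0 0.12 0 0 0 0" --pt "0 0 0.12 0 0 0 0" --pt "0 0 0.12 0 0 0 0" --pt "0 0 0.12 0 0 0 0" --pt "0 0 0.12 0 0 0 0" --pt "0 0 0.12 0 0 0 0" --pt "0 0 0.12 0 0 0 0" --pt "0 0 0.12 0 0 0 0"

```text
t: 4.1
tool_pos: [0.4472, -0.1622, 0.2142]
tool_rot: [-3.141, -0.039, 0.001]
contact_force: [0.1, 0.5, 0.5]
opening: -0.0001
```

Request:
jog_arm --pt "0 0 0.069 0 0 0 0" --pt "0 0 0.069 0 0 0 0" --pt "0 0 0 0.67 2.14 0 0" --pt "0 0 0 0.67 2.14 0 0" --pt "0 0 0 0 0 3.6 0" --pt "0 0 0 0 0 3.6 0" --pt "0 0 0 0 0 3.6 0" --pt "0 0 0 0 0 2.4 0" --pt "0 0 0 0 0 1.2 0" --pt "0 0 0 0 0 0 0" --pt "0 0 0 0 0 0 0"

```text
t: 5.02
tool_pos: [0.4563, -0.2064, 0.0711]
tool_rot: [-3.137, 0.168, 0.0]
contact_force: [-0.5, -0.3, 0.0]
opening: 0.0
```

```bash
python3 - <<'E'
from h import *
a=vision.get_image("top")[0][:,:,::-1].copy(); b=vision.get_image("side")[0][:,:,::-1].copy()
A=cv2.resize(a[140:240,300:420],(480,400),interpolation=2); B=cv2.resize(b[130:230,250:330],(320,400),interpolation=2)
cv2.imwrite("pics/c2.png",cv2.convertScaleAbs(np.hstack([A,B]),alpha=1.4))
E
```

```text
(no output)
```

View pics/c2.png

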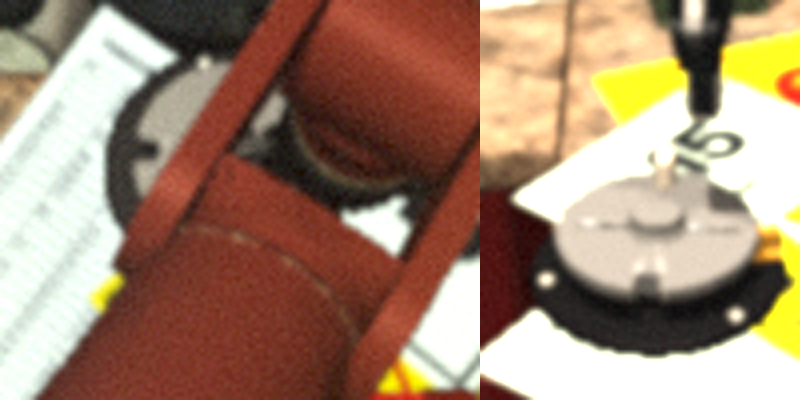

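```bash
python3 - <<'E'
from h import *
print(proj("side",[[.456,-.206,.049],[.456,-.206,.071],[.456,-.206,.1],[.4806,-.2089,.061],[.4859,-.1622,.052]]))
print(ctrl.get_obs()['tool_pos'],ctrl.tcp_to_tips)
E
```

```text
[[306.33802033 172.27147379]
 [306.18449405 164.67427955]
 [305.97588875 154.3348915 ]
 [296.07001799 167.73979217]
 [293.99883883 182.04537687]]
[ 0.45776026 -0.20730879  0.07314332] 0.022
```

```bash
python3 - <<'E'
from h import *
o=ctrl.get_obs(); print(o['tool_pos'],o['contact_force'],o['dq'].round(4))
b,d=vision.get_image("side"); 
cv2.imwrite("pics/c3.png",cv2.resize(b[120:200,260:350,::-1],(720,640),interpolation=2)[:600])
o=ctrl.get_obs(); print(o['tool_pos'],o['contact_force'])
q=vision.calibration("side");R=cv2.Rodrigues(q['rvec'])[0]
for v in range(130,186,4):
    for u in (306,):
        og,dr=ray("side",(u,v)); print(u,v,(og+dr*d[v,u]).round(3))
E
```

```text
[ 0.45776026 -0.20730879  0.07314332] [ 0.54139764 -0.1460799   0.79341916] [-0.     -0.0091 -0.0072  0.0008 -0.0024  0.0001]
[ 0.45792855 -0.20740577  0.07340142] [ 0.76608725 -0.30934328  0.25150935]
306 130 [ 0.455 -0.174  0.182]
306 134 [ 0.456 -0.153  0.184]
306 138 [ 0.456 -0.147  0.177]
306 142 [ 0.456 -0.156  0.162]
306 146 [ 0.456 -0.174  0.142]
306 150 [ 0.456 -0.194  0.119]
306 154 [ 0.456 -0.194  0.108]
306 158 [ 0.456 -0.201  0.093]
306 162 [ 0.455 -0.325  0.002]
306 166 [ 0.455 -0.303  0.003]
306 170 [ 0.456 -0.285  0.002]
306 174 [ 0.457 -0.209  0.042]
306 178 [ 0.457 -0.194  0.041]
306 182 [ 0.458 -0.178  0.04 ]
```

View pics/c3.png

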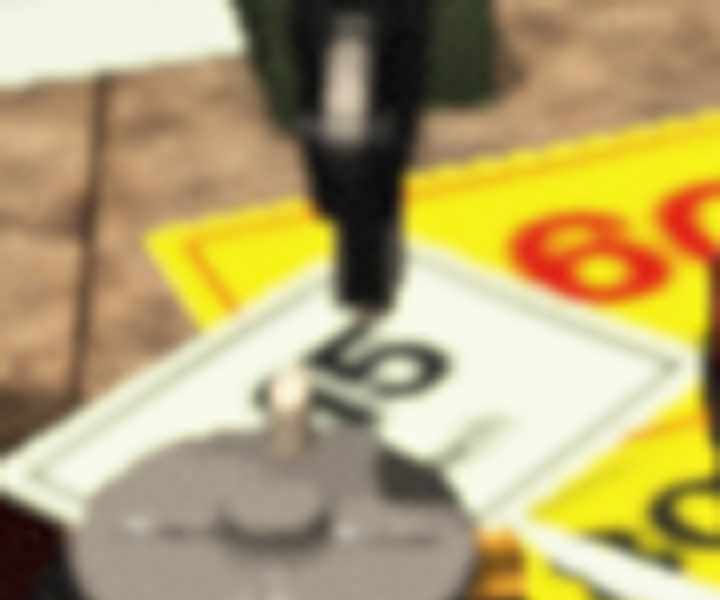

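The side view contradicts the reported pose: the tip's lower edge is at about (306,159), which gives z≈0.09, while tool_pos puts it at 0.051. The lug and hub project correctly, so I'll trust the camera, descend in steps and watch the force.

Request:
jog_arm --pt "0 0 0 0 0 0.5 0" --pt "0 0 0 0 0 0.5 0" --pt "0 0 0 0 0 0.5 0" --pt "0 0 0 0 0 0.5 0" --pt "0 0 0 0 0 0 0" --pt "0 0 0 0 0 0 0"

```text
t: 5.67
tool_pos: [0.4558, -0.2061, 0.0501]
tool_rot: [-3.136, 0.168, 0.002]
contact_force: [0.7, 0.2, 0.3]
opening: -0.0001
```

```bash
cat > tip.py <<'E'
from h import *
def tip():
    o=ctrl.get_obs(); b,d=vision.get_image("side"); x,y,z=o['tool_pos']
    print("obs",o['tool_pos'].round(4),o['contact_force'].round(1))
    u=int(round(proj("side",[[x,y,.06]])[0,0])); last=None
    for v in range(120,200):
        og,dr=ray("side",(u,v)); p=og+dr*d[v,u]
        if np.hypot(p[0]-x,p[1]-y)<.03: last=(u,v,p.round(4)); 
        elif last and last[1]>145: break
    print("last finger px",last); return b,d
if __name__=="__main__": tip()
E
python3 tip.py
```

```text
obs [ 0.4558 -0.2061  0.0501] [0.7 0.2 0.3]
last finger px (306, 167, array([ 0.4566, -0.1987,  0.0691]))
```

Request:
jog_arm --pt "0 0 0 0 0 0.5 0" --pt "0 0 0 0 0 0.5 0" --pt "0 0 0 0 0 0.5 0" --pt "0 0 0 0 0 0.2 0" --pt "0 0 0 0 0 0 0" --pt "0 0 0 0 0 0 0"

```text
t: 6.22
tool_pos: [0.4561, -0.2063, 0.0335]
tool_rot: [-3.137, 0.168, 0.001]
contact_force: [0.9, 0.6, -0.5]
opening: 0.0001
```

```bash
python3 - <<'E'
from tip import *
b,d=tip()
cv2.imwrite("pics/c4.png",cv2.resize(b[120:200,260:350,::-1],(675,600),interpolation=2))
E
```

```text
obs [ 0.4561 -0.2063  0.0335] [ 0.9  0.6 -0.5]
last finger px (306, 181, array([ 0.4575, -0.1782,  0.0427]))
```

View pics/c4.png

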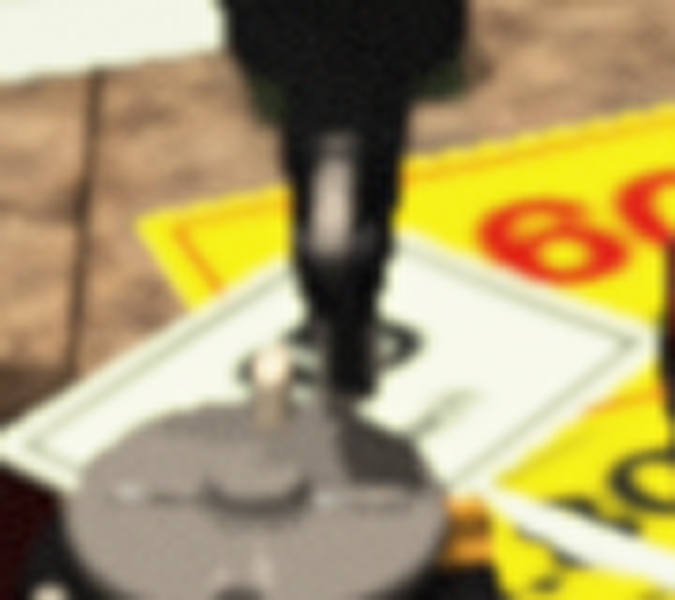

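Request:
jog_arm --pt "0 0 0 0 0 0.25 0" --pt "0 0 0 0 0 0.25 0" --pt "0 0 0 0.3 0 0 0" --pt "0 0 0 0.3 0 0 0" --pt "0 0 0 0.25 0 0 0" --pt "0 0 0 0 0 0 0" --pt "0 0 -0.1 0.48 0.14 0 0" --pt "0 0 -0.1 0.48 0.14 0 0" --pt "0 0 -0.1 0.48 0.14 0 0" --pt "0 0 -0.1 0.48 0.14 0 0" --pt "0 0 0 0 0 0 0" --pt "0 0 0 0 0 0 0"

```text
t: 7.27
tool_pos: [0.4841, -0.212, 0.0288]
tool_rot: [-3.108, -0.455, 0.0]
contact_force: [-0.0, 0.1, 0.2]
opening: 0.0004
```

```bash
cat > pol.py <<'E'
from h import *
o=ctrl.get_obs(); C=np.array([.4859,-.1622]); R=cv2.Rodrigues(o['tool_rot'])[0]; d=o['tool_pos'][:2]-C
print(o['t'],o['tool_pos'],o['contact_force'].round(2),"x angle",np.degrees(np.arctan2(R[1,0],R[0,0])),"C->tcp in tool",(R[:2,:2].T@d*1e3).round(2), "tilt",R[2,:2].round(4))
E
cat > ang.py <<'E'
from h import *
import sys
a=vision.get_image("side")[0][:,:,::-1].copy(); 
C=np.array([.4859,-.1622]); r=rect("side",a,C,.1,.04); cv2.imwrite(sys.argv[1],cv2.convertScaleAbs(r,alpha=1.3))
E
python3 pol.py; python3 ang.py pics/s1.png
```

```text
7.2667 [ 0.48414612 -0.21202996  0.0288157 ] [-0.04  0.09  0.16] x angle 16.646466661154555 C->tcp in tool [-15.95  47.24] tilt [-0. -0.]
```

View pics/s1.png

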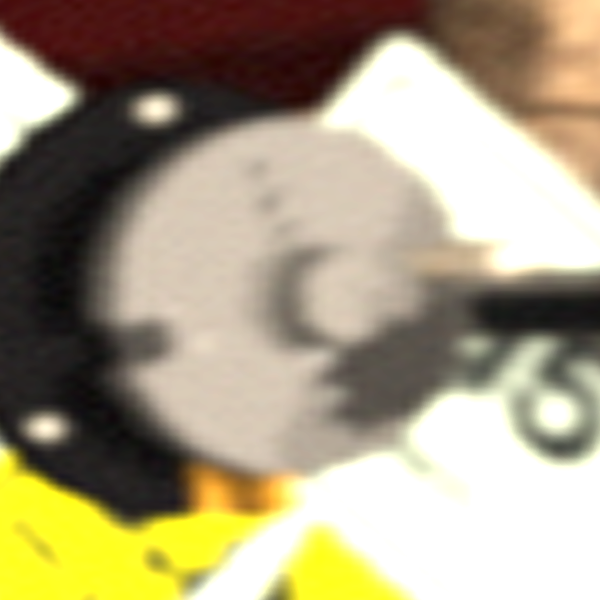

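Request:
jog_arm --pt "0 0 -0.1 0.48 0.14 0 0" --pt "0 0 -0.1 0.48 0.14 0 0" --pt "0 0 -0.1 0.48 0.14 0 0" --pt "0 0 -0.1 0.48 0.14 0 0" --pt "0 0 -0.1 0.48 0.14 0 0" --pt "0 0 -0.1 0.48 0.14 0 0" --pt "0 0 -0.1 0.48 0.14 0 0" --pt "0 0 -0.1 0.48 0.14 0 0" --pt "0 0 -0.1 0.48 0.14 0 0" --pt "0 0 -0.1 0.48 0.14 0 0" --pt "0 0 -0.1 0.48 0.14 0 0" --pt "0 0 0 0 0 0 0"

```text
t: 8.32
tool_pos: [0.5298, -0.1861, 0.0288]
tool_rot: [2.41, 2.016, 0.0]
contact_force: [-0.1, -1.0, 0.3]
opening: 0.0
```

```bash
python3 pol.py
```

```text
8.3167 [ 0.52977413 -0.18608873  0.02883377] [-0.14 -1.    0.26] x angle 79.83007762321006 C->tcp in tool [-15.77  47.4 ] tilt [0.0001 0.0001]
```

Request:
jog_arm --pt "0 0 -0.08 0.38 0.11 0 0" --pt "0 0 -0.08 0.38 0.11 0 0" --pt "0 0 -0.08 0.38 0.11 0 0" --pt "0 0 -0.08 0.38 0.11 0 0" --pt "0 0 0 0 0 0 0" --pt "0 0 0 0 0 0 0"

```text
t: 8.82
tool_pos: [0.5347, -0.1717, 0.0288]
tool_rot: [-2.063, -2.369, 0.0]
contact_force: [0.7, -0.1, 0.4]
opening: -0.0001
```

```bash
python3 pol.py
```

```text
8.8167 [ 0.53465627 -0.17170905  0.02880963] [ 0.67 -0.09  0.36] x angle 97.89199663907375 C->tcp in tool [-16.11  46.99] tilt [ 0.0001 -0.0003]
```

Request:
jog_arm --pt "0 0 0 -0.5 0 0 0" --pt "0 0 0 -1 0 0 0" --pt "0 0 0 0 0 -3 0" --pt "0 0 0 0 0 -4 0" --pt "0 0 0 0 0 -4 0" --pt "0 0 0 -4 0 0 0" --pt "0 0 0 -4 0 0 0" --pt "0 0 0 -4 0 0 0" --pt "0 0 0 -4 0 0 0" --pt "0 0 0 -4 0 0 0" --pt "0 0 0 0 0 0 0"

```text
t: 9.73
tool_pos: [0.5645, -0.3924, 0.1384]
tool_rot: [2.066, 2.364, -0.004]
contact_force: [-0.6, 0.5, -0.4]
opening: -0.0001
```

```bash
python3 pol.py; python3 - <<'E'
from h import *
C=np.array([.4859,-.1622])
a=vision.get_image("top")[0][:,:,::-1].copy(); cv2.imwrite("pics/top2.png",a)
b=vision.get_image("side")[0][:,:,::-1].copy(); cv2.imwrite("pics/side2.png",b)
A=rect("top",a,C,.09,.04,400); B=rect("side",b,C,.09,.04,400)
cv2.imwrite("pics/c5.png",np.hstack([cv2.convertScaleAbs(A,alpha=1.7),B]))
E
```

```text
9.7333 [ 0.56453934 -0.39242086  0.13835782] [-0.59  0.5  -0.42] x angle 97.70612924915257 C->tcp in tool [-238.69   47.06] tilt [-0.0035 -0.0002]
```

View pics/c5.png

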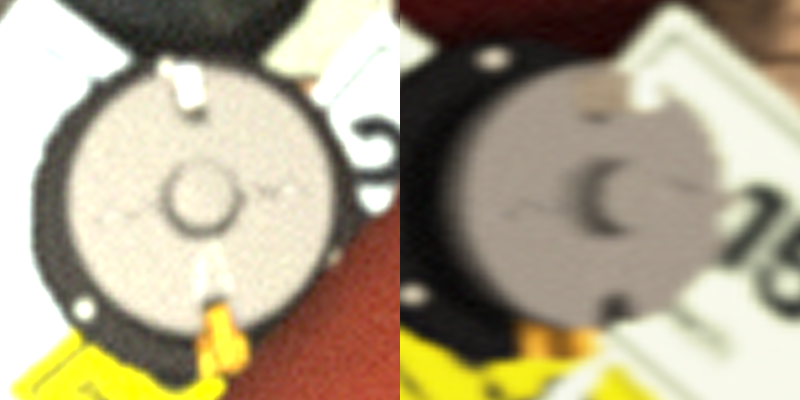

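```bash
python3 - <<'E'
from h import *
a=cv2.imread("pics/top2.png"); C=np.array([.4859,-.1622]); s=800;H=.1
def mask(z,f):
    r=rect("top",a,C,H,z,s); h=cv2.cvtColor(r,cv2.COLOR_BGR2HSV).astype(int); return r,f(h).astype(np.uint8)
def ok(c): return C[0]+H-c[1]*2*H/(s-1), C[1]+H-c[0]*2*H/(s-1)
g=lambda p:(np.hypot(*(np.array(p)-C))*1e3,np.degrees(np.arctan2(*(np.array(p)-C)[::-1])))
r,m=mask(.03,lambda h:(h[...,0]>8)&(h[...,0]<23)&(h[...,1]>130)&(h[...,2]>60))
n,l,st,cc=cv2.connectedComponentsWithStats(m)
for i in range(1,n):
    if st[i,4]>300: print("key",st[i],ok(cc[i]),g(ok(cc[i])))
# key rows within radius bands
ys,xs=np.nonzero(m); P=np.stack([C[0]+H-ys*2*H/(s-1),C[1]+H-xs*2*H/(s-1)],1)-C; rr=np.hypot(*P.T)
for lo,hi in [(.048,.056),(.056,.062),(.062,.07),(.07,.077)]:
    q=P[(rr>lo)&(rr<hi)&(P[:,0]<0)]
    if len(q): print(lo,hi,len(q),np.degrees(np.arctan2(q[:,1].mean(),q[:,0].mean())), q[:,1].min()*1e3,q[:,1].max()*1e3)
r,m=mask(.061,lambda h:(h[...,1]<40)&(h[...,2]>150))
n,l,st,cc=cv2.connectedComponentsWithStats(m)
for i in range(1,n):
    q=g(ok(cc[i]))
    if st[i,4]>200 and q[0]<60: print("lug",st[i],ok(cc[i]),q)
r,m=mask(.04,lambda h:(h[...,1]<60)&(h[...,2]>60)&(h[...,2]<150))
m=cv2.morphologyEx(m,cv2.MORPH_OPEN,np.ones((15,15)));n,l,st,cc=cv2.connectedComponentsWithStats(m);i=l[400,400]
k=cv2.convexHull(max(cv2.findContours((l==i).astype(np.uint8),0,1)[0],key=len)); e=cv2.fitEllipse(k); print("flange",ok(e[0]),np.array(e[1])*2*H/s)
r=rect("top",a,C,H,.04,s)[480:760,280:600]; cv2.imwrite("pics/n5.png",cv2.convertScaleAbs(cv2.resize(r,None,fx=2,fy=2),alpha=1.5))
E
```

```text
key [ 391  579  116  208 9724] (np.float64(0.41994116313635566), np.float64(-0.17391502428220385)) (np.float64(66.99111847355195), np.float64(-169.92865734948813))
0.048 0.056 1444 -170.17724275216474 -15.644555694618257 -2.878598247809755
0.056 0.062 1385 -171.00848287650805 -21.151439299123915 1.627033792240301
0.062 0.07 2948 -168.95860812822335 -64.2052565707134 2.127659574468088
0.07 0.077 2375 -165.49293616382317 -75.9699624530663 1.126408010012514
lug [ 323  175   82   81 3785] (np.float64(0.532651008112849), np.float64(-0.15433756297088666)) (np.float64(47.40753817278904), np.float64(9.546489797861227))
lug [203 326  21  40 410] (np.float64(0.4992874660398669), np.float64(-0.11563325498336335)) (np.float64(48.45292548869516), np.float64(73.96059441668285))
lug [235 364  23  19 232] (np.float64(0.4927382892408614), np.float64(-0.12342739631435848)) (np.float64(39.371017211973374), np.float64(79.99765949320339))
lug [ 176  373  160  216 7617] (np.float64(0.4609235746632877), np.float64(-0.12132408891053426)) (np.float64(47.902629677234565), np.float64(121.42619956533605))
lug [
[... 817 characters left out ...]
oat64(0.4500166935334505), np.float64(-0.16460897452090345)) (np.float64(35.96407709388184), np.float64(-176.15929268589994))
lug [320 554  22  26 258] (np.float64(0.44432186453997724), np.float64(-0.14523402508950142)) (np.float64(44.906409932165246), np.float64(157.8020647834579))
lug [ 288  578   85   50 1472] (np.float64(0.4354255618436088), np.float64(-0.14712919138053002)) (np.float64(52.67635313542548), np.float64(163.37526986940358))
lug [271 583  30  24 365] (np.float64(0.43683352992610625), np.float64(-0.13380183105594323)) (np.float64(56.69192609964405), np.float64(149.939057006823))
flange (np.float64(0.47818664584392595), np.float64(-0.16514531677780822)) [0.2311302  0.36581494]
```

View pics/n5.png

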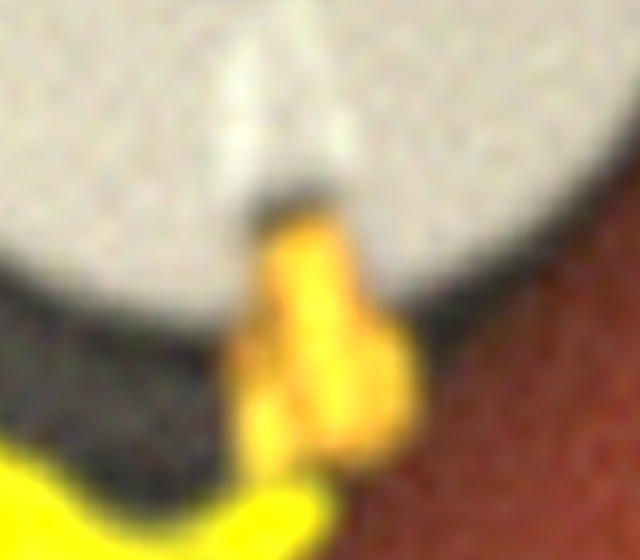

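Request:
jog_arm --pt "0 0 0 4 -0.78 0 0" --pt "0 0 0 4 -0.78 0 0" --pt "0 0 0 4 -0.78 0 0" --pt "0 0 0 4 -0.78 0 0" --pt "0 0 0 4 -0.78 0 0" --pt "0 0 0 3.9 -0.75 0 0" --pt "0 0 0 0 0 3 0" --pt "0 0 0 0 0 3 0" --pt "0 0 0 0 0 2 0" --pt "0 0 0 0 0 1 0" --pt "0 0 0 0 0 0 0"

```text
t: 10.75
tool_pos: [0.4832, -0.1528, 0.0461]
tool_rot: [-2.054, -2.37, 0.002]
contact_force: [-1.3, -0.1, -0.7]
opening: 0.0002
```

```bash
python3 pol.py; python3 tip.py
```

```text
10.75 [ 0.48316826 -0.15284235  0.04606995] [-1.34 -0.11 -0.69] x angle 98.16372705644743 C->tcp in tool [ 9.65 -1.38] tilt [ 0.0031 -0.0045]
obs [ 0.4832 -0.1528  0.0461] [-1.3 -0.1 -0.7]
last finger px (295, 156, array([ 0.4812, -0.1643,  0.1221]))
```

Request:
jog_arm --pt "0 0 0 -0.92 0.1 0 0" --pt "0 0 0 0 0 0 0" --pt "0 0 0 0 0 0.3 0" --pt "0 0 0 0 0 0.3 0" --pt "0 0 0 0 0 0.3 0" --pt "0 0 0 0 0 0 0" --pt "0 0 0 0 0 0 0"

```text
t: 11.38
tool_pos: [0.4875, -0.1633, 0.0394]
tool_rot: [-2.058, -2.373, 0.0]
contact_force: [0.9, -0.7, 0.1]
opening: 0.0005
```

```bash
python3 pol.py
```

```text
11.3833 [ 0.4874704  -0.163298    0.03941741] [ 0.86 -0.71  0.05] x angle 98.13677587453823 C->tcp in tool [-1.31  1.4 ] tilt [ 0.0005 -0.0007]
```

Request:
jog_arm --pt "0 0 0 0 0 0.15 0" --pt "0 0 0 0 0 0.15 0" --pt "0 0 0 0 0 0.1 0" --pt "0 0 0 0 0 0 0" --pt "0 0 0 0 0 0 0"

```text
t: 11.8
tool_pos: [0.4878, -0.1635, 0.0358]
tool_rot: [-2.058, -2.373, 0.0]
contact_force: [0.3, -0.4, 1.1]
opening: 0.0
```

Request:
jog_arm --pt "0 0 0 0.15 -0.15 0 0" --pt "0 0 0 0 0 0.1 0" --pt "0 0 0 0 0 0.1 0" --pt "0 0 0 0 0 0.1 0" --pt "0 0 0 0 0 0.1 0" --pt "0 0 0 0 0 0 0" --pt "0 0 0 0 0 0 0"

```text
t: 12.38
tool_pos: [0.486, -0.1621, 0.0326]
tool_rot: [-2.058, -2.373, 0.0]
contact_force: [-2.6, 1.5, 5.2]
opening: -0.0
```

Request:
jog_arm --pt "0 0 0 0 0 0.1 0" --pt "0 0 0 0 0 0.1 0" --pt "0 0 0 0 0 0.1 0" --pt "0 0 0 0 0 0 0" --pt "0 0 0 0 0 0 0"

```text
t: 12.8
tool_pos: [0.486, -0.1621, 0.0296]
tool_rot: [-2.058, -2.373, 0.0]
contact_force: [-3.6, 2.2, 5.8]
opening: 0.0001
```

Request:
jog_arm --pt "0 0 0 0 0 0.1 0" --pt "0 0 0 0 0 0.1 0" --pt "0 0 0 0 0 0.1 0" --pt "0 0 0 0 0 0 0" --pt "0 0 0 0 0 0 0"

```text
t: 13.22
tool_pos: [0.486, -0.1621, 0.0266]
tool_rot: [-2.058, -2.373, 0.0]
contact_force: [-2.9, 1.4, 6.2]
opening: 0.0002
```

Request:
jog_arm --pt "0 0 0 0 0 0.1 0" --pt "0 0 0 0 0 0.1 0" --pt "0 0 0 0 0 0 0" --pt "0 0 0 0 0 0 0"

```text
t: 13.55
tool_pos: [0.4861, -0.1621, 0.0254]
tool_rot: [-2.057, -2.373, 0.0]
contact_force: [-4.5, 2.5, 10.1]
opening: 0.0001
```

Request:
jog_arm --pt "0 0 0 0 0 0.1 0" --pt "0 0 0 0 0 0.1 0" --pt "0 0 0 0 0 0 0" --pt "0 0 0 0 0 0 0"

```text
t: 13.88
tool_pos: [0.4862, -0.1622, 0.0251]
tool_rot: [-2.057, -2.372, 0.001]
contact_force: [-9.6, 4.8, 20.4]
opening: 0.0003
```

Request:
jog_arm --pt "0 0 0 0 0 -0.3 0" --pt "0 0 0 0 0 -3 0" --pt "0 0 0 0 0 -4 0" --pt "0 0 0 0 0 -4 0" --pt "0 0 0 -4 0 0 0" --pt "0 0 0 -4 0 0 0" --pt "0 0 0 -4 0 0 0" --pt "0 0 0 -4 0 0 0" --pt "0 0 0 -4 0 0 0" --pt "0 0 0 -4 0 0 0" --pt "0 0 0 0 0 0 0" --pt "0 0 0 0 0 0 0"

```text
t: 14.88
tool_pos: [0.5196, -0.4015, 0.1339]
tool_rot: [-2.061, -2.37, -0.0]
contact_force: [0.2, 0.6, -0.2]
opening: -0.0002
```

```bash
python3 - <<'E'
from h import *
a=vision.get_image("top")[0][:,:,::-1].copy(); b,d=vision.get_image("side"); b=b[:,:,::-1].copy()
C=np.array([.4859,-.1622])
A=rect("top",a,C,.09,.03,400); B=cv2.resize(b[150:230,250:330],(400,400),interpolation=2)
cv2.imwrite("pics/c6.png",np.hstack([cv2.convertScaleAbs(A,alpha=1.6),B]))
def hz(c,P):
    dd=vision_d[c]; u,v=proj(c,[P])[0].round().astype(int); q=dd[v-1:v+2,u-1:u+2]; og,dr=ray(c,(u,v)); return (og+dr*np.median(q))[2]
dt=np.median([vision.get_image("top")[1] for _ in range(5)],axis=0)
vision_d={"top":dt,"side":np.median([vision.get_image("side")[1] for _ in range(5)],axis=0)}
for c in vision_d:
    print(c,"hub",hz(c,[*C,.042]).round(4),"face",[hz(c,[C[0]+.035*np.cos(t),C[1]+.035*np.sin(t),.03]).round(4) for t in (.8,1.6,2.4,-2.2,-1.5,-.8)],"base",[hz(c,[C[0]+.07*np.cos(t),C[1]+.07*np.sin(t),.012]).round(4) for t in (1.2,1.9)])
E
```

```text
top hub 0.0411 face [np.float64(0.029), np.float64(0.03), np.float64(0.0303), np.float64(0.0297), np.float64(0.0305), np.float64(0.0298)] base [np.float64(0.0122), np.float64(0.0121)]
side hub 0.0426 face [np.float64(0.0311), np.float64(0.0308), np.float64(0.0307), np.float64(0.0304), np.float64(0.0309), np.float64(0.0306)] base [np.float64(0.0126), np.float64(0.0125)]
```

View pics/c6.png

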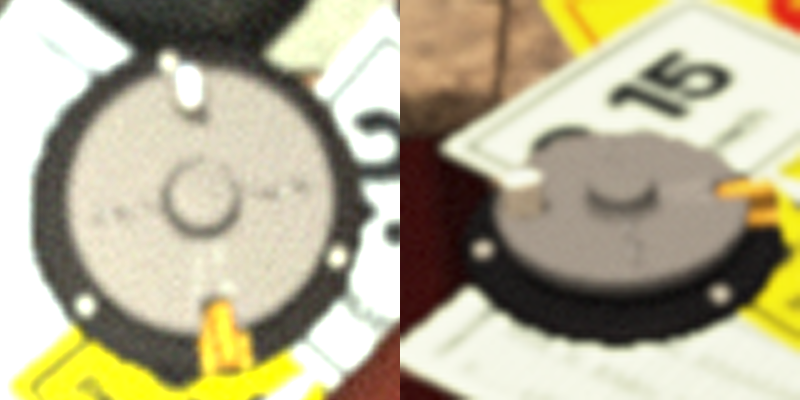

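```bash
python3 - <<'E'
from station import ctrl
o=ctrl.get_obs(); print(o['t'],abs(o['dq']).max(),o['contact_force']); print(ctrl.finish_job())
E
```

```text
15.4833 0.0037898896634992424 [ 0.92041532 -0.27246337 -0.23297522]
the job is handed in; nothing more can be done
None
```

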